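# Open the bench dust gate to its pointer and start the extractor

## Task

Get dust extraction running at this bench: pull the wider of the two sliding dust gates open until its upright front flange stands in line with the upright brass pointer clipped on its rail. Then push the black spring slide on the starter box all the way to its end and let it go, so that it springs fully back. Leave the pointer, the narrow gate (shut) and the other things on the bench as they are.

Things in the scene. Friction and masses are not known exactly. Their poses are not given: they have to be found in the camera images.
- wide_gate: Fixed grey base of the wide dust gate, flat on the bench: 260 mm long (x from -175 to +85 mm of its origin), 140 mm wide, aluminium side rails 26 mm high. Origin on the bench under the middle of the 88 mm dust port, which the slide plate hides when shut. z up; the plate pulls out along its -x, roughly towards the robot; the pointer is on its +y side.
- wide_gate_slide (a joint): How far the wide gate's steel slide plate is open, in m: 0 shut, at most 0.12; starts within 12 mm of shut. Stiff: about 9 N of friction; stays where left. Plate 100 mm wide, 130 mm long, its top 20 mm above the bench. An upright flange on its front edge, as wide as the plate, 4 mm thick, reaches 72 mm above the bench; behind it, above the plate, all is open for hooking it.
- wide_gate_edge (a point): Middle of the flange's rolled top edge (6 mm thick) in the plane of the flange's front face, 69 mm above the bench; the flange's rear face is 4 mm from here towards the base's +x. Moves with the plate; axes as the base's.
- pointer_tip (a point): Top inner corner, front face, of the wide gate's pointer: an upright brass plate 3 mm thick, 30 mm wide, its top 72 mm above the bench, on a dark clip clamped on the +y rail just beside the plate. This point is 54 mm to +y of the plate's middle line, 69 mm up. The flange's front face is to come level with it along the base's x. Axes as the base's. It marks 50 to 95 mm of opening.
- narrow_gate: Fixed base of the narrow dust gate, the same as the wide one but only 95 mm wide, with a 55 mm wide slide plate and flange, and a pointer of its own, of no concern. Origin and axes as for the wide gate.
- narrow_gate_slide (a joint): Opening of the narrow gate in m, 0 shut; it is to stay shut.
- starter: Fixed grey starter box of the extractor, 80 mm (x) by 170 mm (y) by 45 mm high, origin under its centre on the bench, z up. On its flat top a black thumb block slides along the box's y.
- starter_slide (a joint): Travel of the spring-return thumb block in m: 0 at rest, 0.045 at its end stop; it grows along the box's +y. The spring needs about 3 N to start and 9 N at the end and returns the block by itself when let go.
- thumb_top (a point): Centre of the thumb block's top, 81 mm above the bench; the block is 44 mm (x) by 22 mm (y) and stands 34 mm above the box's top. At rest it is 22 mm to -y of the box's middle.
- pod: Bystander: round black gauge pod, 90 mm across, 58 mm high, origin under its centre.
- jar: Bystander: clear jar with a steel cap, 60 mm across, 75 mm high, origin under its centre.
- tray: Bystander: open steel tray with dividers, 160 x 90 x 30 mm, origin under its centre.
- driver: Bystander: screwdriver lying along its x, 190 mm long.
- brush: Bystander: brush lying along its x, 180 mm long.

How it is judged:
By the outcome, as a careful person would: the job done as asked, in the order asked, and still so for the second after the job is handed in, with the robot touching nothing.
It also fails if it takes over 51 s, if anything falls off the work surface, if the arm or the gripper's body presses on something with over 40 N, if the wrist force passes 120 N, or if a joint passes its speed limit or range.

## Robot

A 6-joint arm with a two-finger parallel gripper is mounted at the origin on the work surface. World frame = base frame: x ahead of the robot, y to its left, z up, the work surface at z = 0. Lengths are in mm, angles in rad, forces in N, time in s.
With the tool pointing down it reaches from about 350 to 875 mm from the base axis. Payload 4.2 kg.
Tool frame: the origin (TCP) lies between the finger pads; the fingertips stand 19 mm ahead of it and the grasp point (between the pads) is the TCP; y points along the fingers, z is the direction in which the jaws open and shut, and the axes are right-handed (so a half turn about y gives the same grasp; the last joint's range is limited). The gripper opens to 85 mm and grips with 20 to 120 N. Pads are 22 mm wide; open, the fingers measure 114 mm over their backs; the gripper's body (76 mm by 85 mm) begins 54 mm behind the grasp point. The pads swing forward as they close: fully open they stand 13 mm farther back than shut.
Start: joints at [1.464, 0.385, 0.008, 0, -1.194, -0.259], TCP at [223.527, 583.639, 250.312] pointing down, gripper open.
Joint ranges: [-3.14, 3.14], [-1.21, 2.06], [-1.07, 1.41], [-3.16, 2.05], [-2.99, -0.16], [-3.1, 3.1]. Speed limits (rad/s): [2.79, 2.79, 3.14, 3.14, 3.14, 3.14].

## Interface

Orientations are given as a unit quaternion [x, y, z, w].
In Python, from bench import arm gives the robot as it stands.
- The arm moves only by the shell command python3 -m inch 'ROWS'. ROWS is JSON, a list of rows, each a list of 7 numbers: the opening, from 0 (shut) to 1 (fully open), then the shift along the tool's x, y, z in cm, then the turn, a rotation vector about the tool's x, y, z in degrees. A call has 1 to 20 rows; each row is the pose to reach, as a shift and turn from the pose commanded when the call began, along the tool's axes at that moment; what a row does not reach only later rows make up. A row lasts 1/12 s, in which the tool goes at most 41.7 mm and 7.16 degrees, less where a joint would pass 70% of its speed; a pose out of reach is approached as far as the arm can. A call with a gripper value outside its range is refused whole. The fingers move at their own pace and stop on an object; the grip force is fixed at half the most. Time passes only in rows, so rows that repeat a pose let the fingers close. It gives the time, the measured TCP pose, the force and the opening at its end, in the units of the state.
- arm.read_state(): the state, without advancing time (a new reading comes with each control period).
- arm.get_image(name): name is "scene" or "top" or "wrist"; returns the picture (480x640x3 uint8, red, green, blue); there is no depth.
- arm.camera_params(name): a dict with "fx", "fy", "cx", "cy" (pixels), "D" ([k1, k2, p1, p2, k3] as OpenCV has them; the pictures are not rectified), "rvec" (rotation vector, rad) and "tvec" (3), from world to camera coordinates, as OpenCV has them. Camera axes: x right, y down, z forward; pixel columns grow to the right and rows downward; lengths in mm; the calibration is good to about 2 mm. A picture is of the moment at which its call begins: read the wrist's pose just before it. camera_params takes no time and is no camera call; for the wrist camera it gives the pose at the moment of the call.
- arm.job_done(): hands the job in, once; it reports no verdict.
Trained networks look in the newest picture that a camera, given by its name, has taken for a name from the list of things; names that differ only in an ending like _2 or _b are one class to them, and where a whole thing is asked for, a point or a joint stands for the part that bears it (a point fixed in the world has none). Each returns a list of dicts, best first, with "conf" (0 to 1); they miss things now and then, are a little off and sometimes report something else, mostly with a low value. They report only what shows in the picture. A call takes as long as a camera call.
- arm.masks_of(label, camera): "mask" (480x640 bool, what is visible of it) and "extent" ([left, top, width, height] in pixels, round what is visible of it).
The state is a dict: "clock": time; "joints": joint angles; "joint_vel": joint speeds; "joint_efforts": joint torques, N m; "position": TCP position; "ee_rot": TCP orientation; "contact_force": force on the tool from outside, world axes, zero at the start; "wrist_torque": the same for the moment, N m; "gripper_width": finger opening in mm.
Only numpy, scipy, OpenCV 4.12 (cv2) and the standard library are available. Lean on these libraries where they do the work, as an engineer would, in place of code of your own. Each camera call takes 0.05 s, during which the arm holds its last target.

## Working session

There is one attempt and no reset: what is moved stays moved. The work goes in short steps, Python scripts to look and compute and a shell command to move; the robot and the scene stay as the last step left them, time stands still between calls to the robot, and variables do not carry over. Pictures are saved under pics/ and viewed, and the job is handed in when it is done.

```bash
ls; mkdir -p pics; python3 - <<'E'
from bench import arm
import cv2
s=arm.read_state(); print(s)
for n in ("scene","top","wrist"):
    im=arm.get_image(n); cv2.imwrite(f"pics/{n}0.png",im[:,:,::-1]); print(n,arm.camera_params(n))
E
```

```text
pics
{'clock': 0.0, 'joints': array([ 1.46361433e+00,  3.85561554e-01,  6.60242502e-03, -4.96445966e-04,
       -1.19399838e+00, -2.58606287e-01]), 'joint_vel': array([-9.38513028e-04, -1.43980529e-04, -1.09853608e-03, -9.06803911e-05,
       -4.42446118e-04,  7.95253905e-04]), 'joint_efforts': array([-7.71944688e-04, -3.92284584e+01,  1.88400686e+01,  4.18613300e+00,
       -4.67093647e-03, -9.52394217e-07]), 'position': array([223.33583424, 583.14363615, 249.20974472]), 'ee_rot': array([-0.12856462, -0.69452681,  0.69607529,  0.12877437]), 'contact_force': array([0.17408341, 0.53239348, 0.03605595]), 'wrist_torque': array([ 0.01493477,  0.01784031, -0.02792227]), 'gripper_width': 85.3315857658675}
scene {'fx': 577.8216675559623, 'fy': 577.8216675559623, 'cx': 323.69317423829534, 'cy': 242.55570652343644, 'D': array([-0.14182421,  0.        ,  0.        ,  0.        ,  0.        ]), 'rvec': array([ 1.66259428,  2.13001809, -0.63936398]), 'tvec': array([ 136.5545906 , -383.46268031, 1881.8421664 ])}
top {'fx': 596.354908160048, 'fy': 596.354908160048, 'cx': 323.51278919868633, 'cy': 228.6552015234099, 'D': array([-0.01142758,  0.        ,  0.        ,  0.        ,  0.        ]), 'rvec': array([ 2.18981898, -2.15166504,  0.11270639]), 'tvec': array([ -39.03205901,  536.70457069, 1464.32132655])}
wrist {'fx': 391.8466414021786, 'fy': 391.8466414021786, 'cx': 316.2941362430206, 'cy': 238.1195422563064, 'D': array([0.01018543, 0.        , 0.        , 0.        , 0.        ]), 'rvec': array([-1.6635901 ,  2.42034132,  0.38306401]), 'tvec': array([623.47342547, -40.91267011, 381.58903519])}
```

View pics/scene0.png

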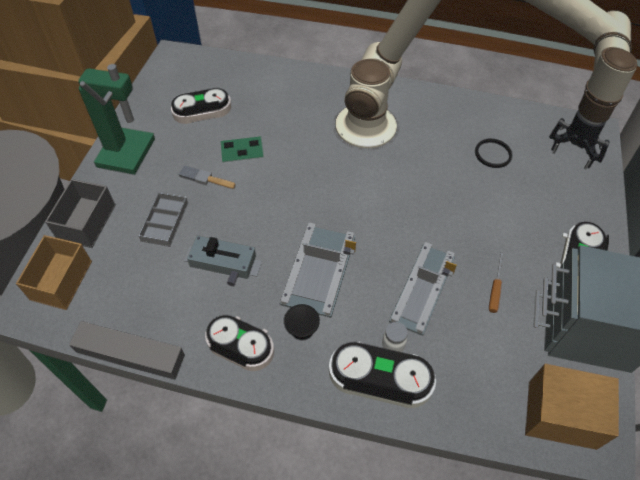

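View pics/top0.png

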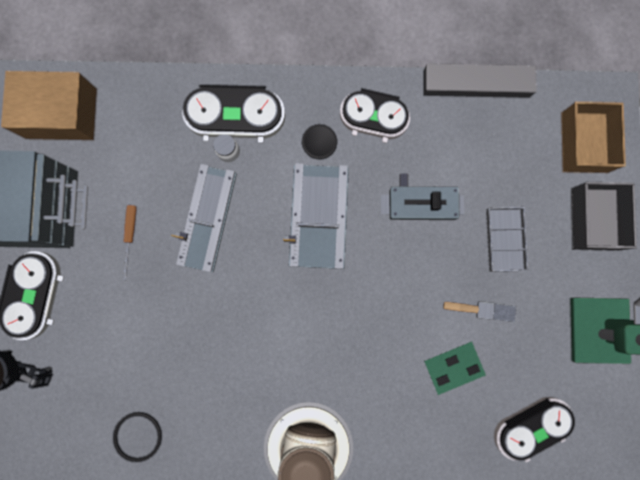

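View pics/wrist0.png

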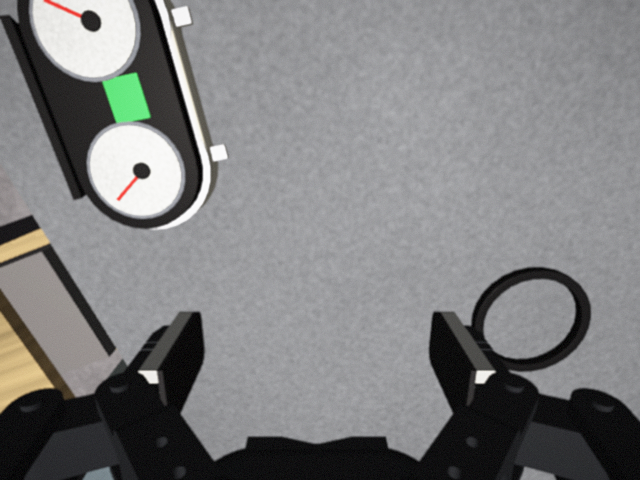

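```bash
cat > h.py <<'E'
import numpy as np,cv2
from scipy.spatial.transform import Rotation as R
from bench import arm
def K(p): return np.array([[p['fx'],0,p['cx']],[0,p['fy'],p['cy']],[0,0,1]])
def back(p,px,z):
    u=cv2.undistortPoints(np.array(px,float).reshape(-1,1,2),K(p),np.array(p['D'])).reshape(-1,2)
    Rm=cv2.Rodrigues(p['rvec'])[0]; c=-Rm.T@p['tvec']
    d=np.c_[u,np.ones(len(u))]@Rm
    return c+d*((z-c[2])/d[:,2])[:,None]
def proj(p,X): return cv2.projectPoints(np.array(X,float).reshape(-1,1,3),p['rvec'],p['tvec'],K(p),np.array(p['D']))[0].reshape(-1,2)
def shift(target,s=None):
    s=s or arm.read_state(); return R.from_quat(s['ee_rot']).inv().apply(np.array(target)-s['position'])/10
E
python3 - <<'E'
from h import *
im=arm.get_image("top"); p=arm.camera_params("top")
ov=im.copy()
for l in ("wide_gate","wide_gate_edge","pointer_tip","starter","thumb_top","narrow_gate"):
    for d in arm.masks_of(l,"top")[:2]:
        m=d['mask']; r=cv2.minAreaRect(np.argwhere(m)[:,::-1].astype(np.float32))
        print(l,round(d['conf'],2),d['extent'],m.sum(),r)
c=im[140:290,260:480]; cv2.imwrite("pics/top1.png",cv2.resize(c,None,fx=3.6,fy=3.6,interpolation=cv2.INTER_CUBIC)[:,:,::-1])
E
```

```text
wide_gate 0.87 [284.2, 165.2, 65.4, 103.0] 5644 ((316.5257568359375, 215.4329833984375), (60.93708038330078, 103.25701904296875), 2.602562189102173)
wide_gate_edge 0.96 [300.2, 173.5, 38.4, 53.5] 1854 ((319.0792236328125, 201.8371124267578), (38.09968948364258, 51.03740692138672), 2.726310968399048)
pointer_tip 0.59 [285.9, 235.9, 9.1, 9.2] 80 ((289.5, 239.0), (8.0, 11.0), 90.0)
starter 0.74 [381.1, 172.0, 83.2, 48.8] 2723 ((421.5, 195.5), (47.0, 83.0), 90.0)
starter 0.3 [121.3, 207.0, 14.1, 74.3] 450 ((128.14346313476562, 241.42213439941406), (11.407504081726074, 73.60556030273438), 5.19442892074585)
thumb_top 0.72 [433.0, 191.5, 8.1, 21.5] 193 ((435.0, 201.0), (18.0, 10.0), 90.0)
thumb_top 0.25 [285.4, 236.6, 9.7, 9.1] 82 ((289.5, 239.0), (8.0, 11.0), 90.0)
narrow_gate 0.55 [171.3, 164.4, 65.0, 109.8] 4111 ((202.69224548339844, 217.25469970703125), (47.277809143066406, 105.75202941894531), 13.781597137451172)
```

View pics/top1.png

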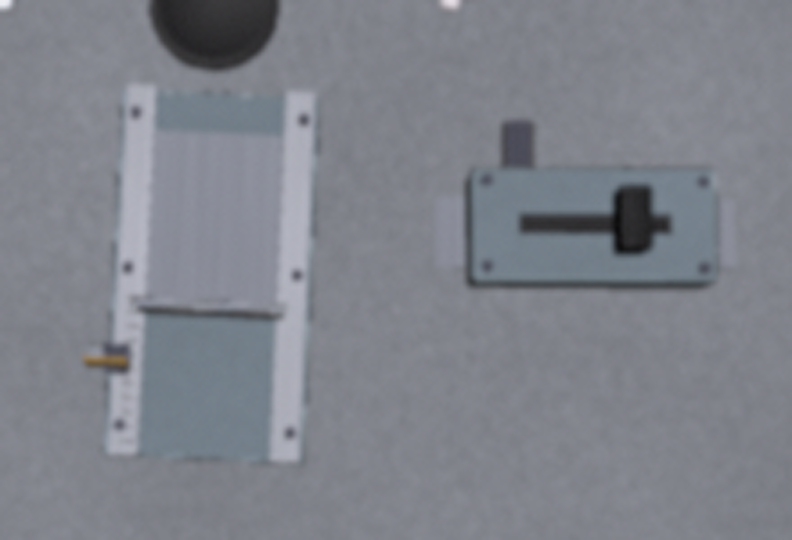

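```bash
python3 - <<'E'
from h import *
np.set_printoptions(precision=1,suppress=True)
p=arm.camera_params("top")
f=lambda q,z: back(p,np.array(q)/3.6+[260,140],z)
print("cam",-cv2.Rodrigues(p['rvec'])[0].T@p['tvec'])
c=f([(126,86),(316,92),(300,462),(108,455)],26);print(c)
ax=(c[0]+c[1]-c[2]-c[3])/2; print("L",np.linalg.norm(ax),"W",np.linalg.norm(c[0]-c[1]),np.degrees(np.arctan2(ax[1],ax[0])))
o=c.mean(0)+ax/np.linalg.norm(ax)*45; print("origin",o)
print("flange",f([(138,305),(283,312)],71)); print("pointer front bot corner",f([(128,362),(84,362)],71))
print("thumb",f([(616,187),(650,187),(650,250),(616,250)],81))
print("box",f([(468,167),(718,167),(716,285),(468,285)],45))
E
```

```text
cam [ 386.8  -26.9 1511.1]
[[700.9  45.4  26. ]
 [699.  -88.2  26. ]
 [439.1 -80.6  26. ]
 [441.6  52.1  26. ]]
L 259.65267541403483 W 133.64395639510815 -1.5752214697678546
origin [615.2 -19.1  26. ]
flange [[541.4  31.8  71. ]
 [538.4 -66.1  71. ]]
pointer front bot corner [[502.7  37.7  71. ]
 [502.2  67.3  71. ]]
thumb [[ 626.1 -289.2   81. ]
 [ 626.5 -312.1   81. ]
 [ 583.6 -312.    81. ]
 [ 583.2 -289.1   81. ]]
box [[ 644.2 -193.3   45. ]
 [ 647.4 -366.5   45. ]
 [ 565.1 -364.6   45. ]
 [ 562.  -193.8   45. ]]
```

```bash
cat >> h.py <<'E'
def goal(pos,yaw,flip=1,s=None):
    s=s or arm.read_state(); a=np.radians(yaw); z=flip*np.array([np.cos(a),np.sin(a),0]); y=np.array([0,0,-1.]); x=np.cross(y,z)
    Rt=R.from_matrix(np.c_[x,y,z]); R0=R.from_quat(s['ee_rot'])
    rv=(R0.inv()*Rt).as_rotvec(degrees=True)
    return np.round(shift(pos,s),2),np.round(rv,2)
E
python3 - <<'E'
from h import *
s=arm.read_state(); print(R.from_quat(s['ee_rot']).as_matrix().round(2))
for f in(1,-1): print(goal([537,-17,220],-1.7,f))
E
```

```text
[[-0.93 -0.   -0.36]
 [ 0.36 -0.   -0.93]
 [-0.   -1.    0.  ]]
(array([-50.76,   3.03,  44.87]), array([  -0.  , -109.26,    0.  ]))
(array([-50.76,   3.03,  44.87]), array([-0.  , 70.74, -0.  ]))
```

```bash
python3 -m inch '[[1,-25,3,22,0,35,0],[1,-50.8,3,44.9,0,70.7,0],[1,-50.8,3,44.9,0,70.7,0],[1,-50.8,3,44.9,0,70.7,0],[1,-50.8,3,44.9,0,70.7,0],[1,-50.8,3,44.9,0,70.7,0],[1,-50.8,3,44.9,0,70.7,0],[1,-50.8,3,44.9,0,70.7,0],[1,-50.8,3,44.9,0,70.7,0],[1,-50.8,3,44.9,0,70.7,0],[1,-50.8,3,44.9,0,70.7,0],[1,-50.8,3,44.9,0,70.7,0],[1,-50.8,3,44.9,0,70.7,0],[1,-50.8,3,44.9,0,70.7,0],[1,-50.8,3,44.9,0,70.7,0],[1,-50.8,3,44.9,0,70.7,0],[1,-50.8,3,44.9,0,70.7,0],[1,-50.8,3,44.9,0,70.7,0],[1,-50.8,3,44.9,0,70.7,0],[1,-50.8,3,44.9,0,70.7,0]]'; python3 - <<'E'
from h import *
s=arm.read_state(); print(s['clock'],s['position'],s['joint_vel'].round(3),R.from_quat(s['ee_rot']).as_matrix().round(3))
p=arm.camera_params("wrist"); im=arm.get_image("wrist"); cv2.imwrite("pics/w1.png",im[:,:,::-1])
for l in ("wide_gate_edge","pointer_tip"):
    for d in arm.masks_of(l,"wrist")[:2]: print(l,d['conf'],d['extent'])
print(goal([538,-17,62],-1.7,-1))
print(proj(p,[[541.4,31.8,71],[538.4,-66,71],[502.5,37.7,71]]))
E
```

```text
clock: 2.17
position: [536.9, -16.7, 220.4]
ee_rot: [-0.507, -0.493, 0.493, 0.507]
contact_force: [0.0, 0.0, 0.6]
gripper_width: 85.0
2.1667 [536.90313533 -16.67514716 220.36875688] [ 0.019 -0.008 -0.003  0.001  0.001  0.003] [[ 0.028 -0.    -1.   ]
 [ 1.     0.     0.028]
 [ 0.    -1.     0.   ]]
wide_gate_edge 0.95 [153.7, 154.4, 157.7, 140.2]
pointer_tip 0.92 [336.9, 274.6, 23.6, 53.3]
(array([-0.09, 15.87, -0.1 ]), array([0.03, 0.16, 0.01]))
[[312.02703785 286.98916907]
 [311.85298425 157.47827049]
 [362.74137007 292.64761517]]
```

View pics/w1.png

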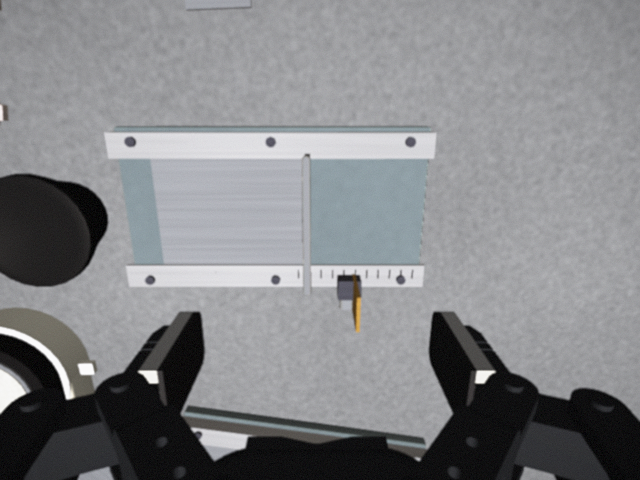

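```bash
python3 - <<'E'
import cv2
im=cv2.imread("pics/w1.png")[140:340,260:440]
cv2.imwrite("pics/w1z.png",cv2.resize(im,None,fx=3,fy=3,interpolation=cv2.INTER_CUBIC))
E
```

```text
(no output)
```

View pics/w1z.png

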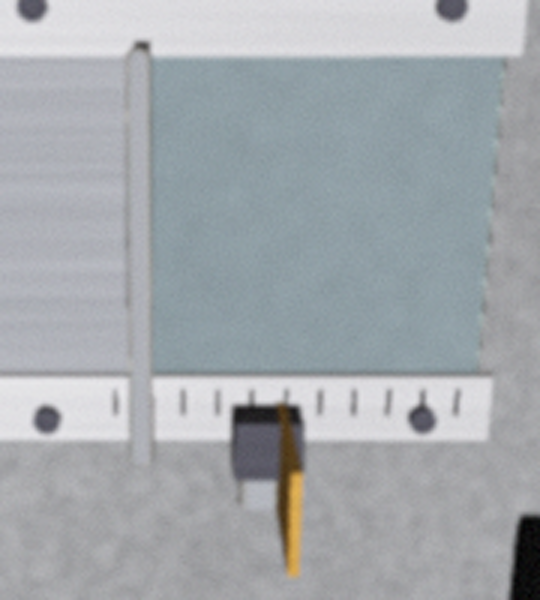

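```bash
python3 - <<'E'
from h import *
np.set_printoptions(precision=1,suppress=True)
p=arm.camera_params("wrist")
f=back(p,[(310.2,294),(309.8,156)],72); q=back(p,[(360.5,297.3),(359.5,331)],72)
print(f,q)
# rails top z=26: rail edge with scale lower edge y: find by picks
r=back(p,[(128,288),(424,288),(106,133),(436,132)],26);print(r)
for i in (0,2):
    d=r[i]-r[i+1]; print(np.degrees(np.arctan2(d[1],d[0])))
d=f[0]-f[1]; print("flange normal yaw",np.degrees(np.arctan2(-d[0],d[1])))
ax=np.array([np.cos(np.radians(-1.7)),np.sin(np.radians(-1.7)),0])
print("travel",(f-q[0])@ax, (f.mean(0)-q[0])@ax)
E
```

```text
[[543.   37.9  72. ]
 [540.  -66.5  72. ]] [[504.3  41.8  72. ]
 [504.9  71.4  72. ]]
[[706.7  50.1  26. ]
 [442.6  57.3  26. ]
 [700.3 -83.5  26. ]
 [441.  -77.4  26. ]]
-1.5717999993096607
-1.3446336727886838
flange normal yaw -1.6718770763348128
travel [38.8 38.8] 38.824237451413076
```

```bash
python3 -m inch '[[1,0.2,3,-0.23,0,0,0],[1,0.2,6,-0.23,0,0,0],[1,0.2,9,-0.23,0,0,0],[1,0.2,12,-0.23,0,0,0],[1,0.2,14,-0.23,0,0,0],[1,0.2,16,-0.23,0,0,0],[1,0.2,16.5,-0.23,0,0,0],[1,0.2,16.5,-0.23,0,0,0]]'
python3 -m inch '[[0.5,0,0,0,0,0,0],[0.3,0,0,0,0,0,0],[0.1,0,0,0,0,0,0],[0,0,0,0,0,0,0],[0,0,0,0,0,0,0],[0,0,0,0,0,0,0],[0,0,0,0,0,0,0],[0,0,0,0,0,0,0]]'
python3 - <<'E'
from h import *
s=arm.read_state();print(s['clock'],s['joint_vel'].round(3))
cv2.imwrite("pics/w2.png",arm.get_image("wrist")[:,:,::-1])
E
```

```text
clock: 2.98
position: [538.7, -14.8, 54.2]
ee_rot: [-0.506, -0.492, 0.494, 0.507]
contact_force: [0.7, 0.5, 0.6]
gripper_width: 86.2
clock: 3.65
position: [542.6, -15.2, 56.3]
ee_rot: [0.508, 0.495, -0.491, -0.506]
contact_force: [4.2, -1.1, -1.3]
gripper_width: 4.2
3.65 [ 0.001  0.001  0.     0.    -0.001  0.001]
```

View pics/w2.png

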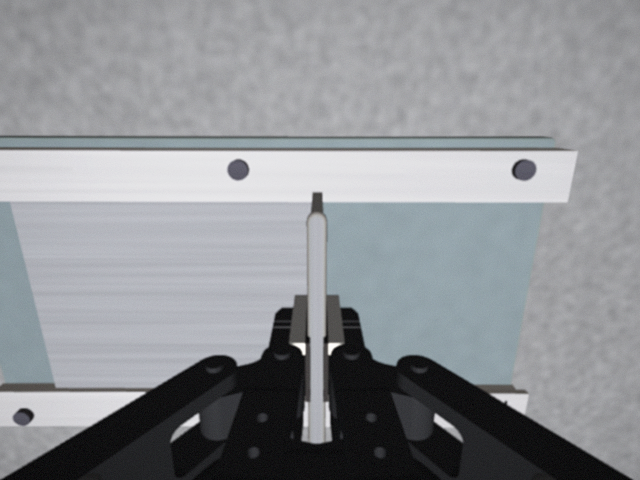

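```bash
python3 -m inch '[[0,0,0,0.4,0,0,0],[0,0,0,0.8,0,0,0],[0,0,0,1.2,0,0,0],[0,0,0,1.6,0,0,0],[0,0,0,2.0,0,0,0],[0,0,0,2.4,0,0,0],[0,0,0,2.8,0,0,0],[0,0,0,3.0,0,0,0],[0,0,0,3.2,0,0,0],[0,0,0,3.2,0,0,0],[0,0,0,3.2,0,0,0],[0,0,0,3.2,0,0,0]]'
python3 - <<'E'
from h import *
s=arm.read_state();print(s['clock'],s['joint_vel'].round(3))
p=arm.camera_params("wrist")
cv2.imwrite("pics/w3.png",arm.get_image("wrist")[:,:,::-1])
cv2.imwrite("pics/t3.png",cv2.resize(arm.get_image("top")[180:280,260:380],None,fx=5,fy=5,interpolation=cv2.INTER_CUBIC)[:,:,::-1])
E
```

```text
clock: 4.7
position: [511.5, -14.3, 56.3]
ee_rot: [0.509, 0.495, -0.491, -0.505]
contact_force: [8.5, -2.6, -3.0]
gripper_width: 4.4
4.7 [ 0.001  0.002 -0.     0.001 -0.002 -0.001]
```

View pics/w3.png

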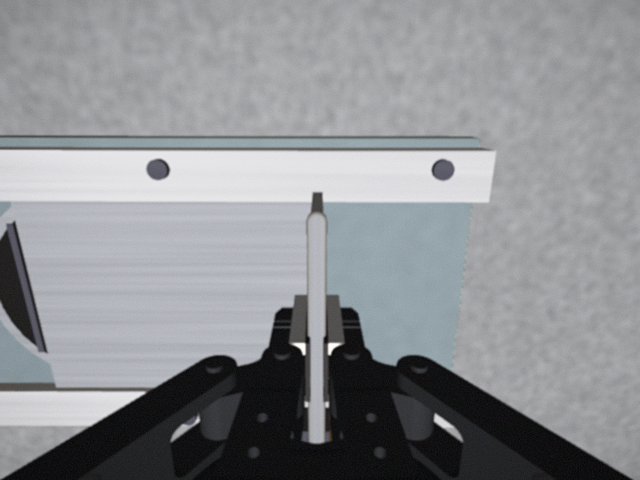

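View pics/t3.png

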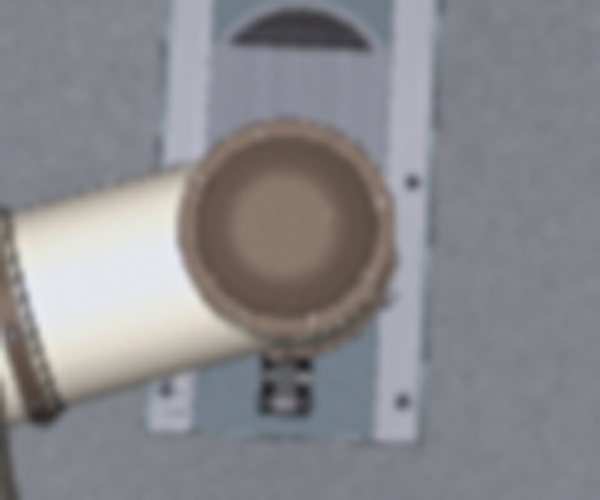

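```bash
python3 -m inch '[[0,0,0,0.3,0,0,0],[0,0,0,0.5,0,0,0],[0,0,0,0.65,0,0,0],[0,0,0,0.65,0,0,0],[0,0,0,0.65,0,0,0]]'
python3 -m inch '[[0.4,0,0,0,0,0,0],[0.8,0,0,0,0,0,0],[1,0,0,0,0,0,0],[1,0,0,0,0,0,0],[1,0,0,0,0,0,0],[1,0,0,0,0,0,0],[1,0,-3,0,0,0,0],[1,0,-6,0,0,0,0],[1,0,-9,0,0,0,0],[1,0,-12,0,0,0,0],[1,0,-15,0,0,0,0],[1,0,-16,0,0,0,0],[1,0,-16,0,0,0,0],[1,0,-16,0,0,0,0]]'
python3 - <<'E'
from h import *
s=arm.read_state();print(s['clock'],s['joint_vel'].round(3))
p=arm.camera_params("wrist"); np.savez("p4.npz",**p)
im=arm.get_image("wrist")[:,:,::-1];cv2.imwrite("pics/w4.png",im)
cv2.imwrite("pics/w4z.png",cv2.resize(im[140:340,220:440],None,fx=3,fy=3,interpolation=cv2.INTER_CUBIC))
E
```

```text
clock: 5.22
position: [505.1, -14.1, 56.3]
ee_rot: [0.509, 0.495, -0.491, -0.505]
contact_force: [7.9, -3.5, -4.4]
gripper_width: 4.3
clock: 6.38
position: [500.7, -14.2, 215.0]
ee_rot: [-0.507, -0.493, 0.492, 0.508]
contact_force: [0.7, -0.2, 0.1]
gripper_width: 85.6
6.3833 [-0.     0.029 -0.034 -0.005  0.001 -0.   ]
```

View pics/w4z.png

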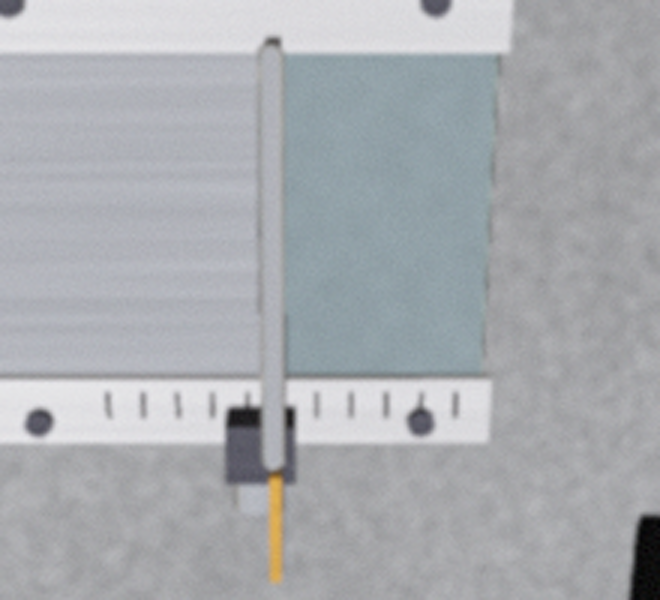

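```bash
python3 - <<'E'
from h import *
np.set_printoptions(linewidth=200)
im=cv2.imread("pics/w4.png"); 
cv2.imwrite("pics/w4zz.png",cv2.resize(im[270:340,290:330],None,fx=8,fy=8,interpolation=cv2.INTER_CUBIC))
for y in (200,280,290,294,298,302,310,320,330): print(y,[tuple(int(v) for v in im[y,x]) for x in range(304,320)])
E
```

```text
200 [(188, 178, 178), (177, 169, 167), (161, 158, 157), (168, 164, 165), (185, 178, 175), (187, 179, 177), (185, 179, 176), (186, 179, 180), (182, 176, 176), (173, 173, 171), (158, 157, 155), (161, 156, 143), (168, 157, 145), (163, 156, 143), (164, 158, 144), (165, 159, 144)]
280 [(29, 30, 28), (41, 38, 41), (71, 72, 75), (129, 130, 129), (172, 166, 165), (185, 179, 176), (185, 179, 178), (188, 179, 180), (185, 179, 178), (177, 170, 172), (138, 135, 139), (75, 75, 77), (30, 27, 30), (62, 58, 61), (145, 142, 140), (205, 201, 202)]
290 [(101, 89, 89), (102, 93, 92), (111, 101, 104), (142, 139, 139), (175, 173, 170), (185, 180, 177), (188, 180, 178), (186, 178, 177), (182, 177, 176), (175, 171, 171), (145, 143, 145), (105, 100, 102), (98, 86, 86), (106, 94, 96), (133, 126, 127), (158, 156, 155)]
294 [(104, 91, 91), (105, 93, 95), (108, 98, 99), (127, 122, 122), (160, 159, 156), (180, 176, 173), (188, 182, 180), (190, 182, 180), (186, 181, 178), (167, 165, 167), (147, 143, 144), (115, 106, 109), (103, 93, 93), (110, 96, 96), (128, 123, 122), (152, 150, 148)]
298 [(95, 83, 85), (97, 87, 8
[... 612 characters left out ...]
 (83, 172, 217), (81, 168, 212), (95, 157, 193), (131, 148, 163), (158, 155, 157), (165, 162, 159), (171, 168, 167), (166, 163, 164), (162, 160, 160)]
320 [(163, 159, 161), (167, 166, 164), (171, 167, 167), (168, 165, 161), (166, 167, 168), (151, 172, 191), (105, 171, 209), (84, 174, 220), (85, 172, 217), (105, 162, 199), (141, 157, 171), (164, 160, 159), (168, 166, 164), (173, 169, 169), (173, 169, 169), (174, 172, 170)]
330 [(166, 164, 163), (165, 160, 161), (162, 161, 160), (166, 163, 161), (160, 158, 160), (140, 158, 173), (108, 164, 198), (84, 170, 214), (83, 167, 212), (105, 158, 193), (143, 157, 168), (157, 155, 156), (166, 163, 160), (160, 158, 155), (160, 158, 157), (159, 156, 155)]
```

View pics/w4zz.png

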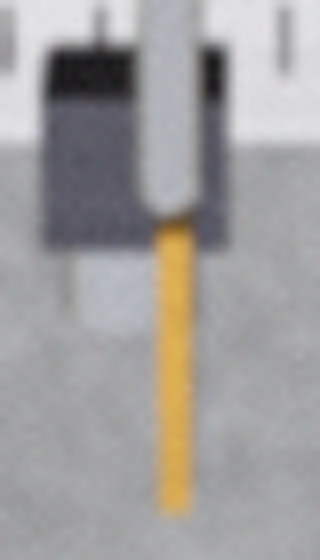

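```bash
python3 - <<'E'
from h import *
print(goal([605,-345,215],1,-1))
E
```

```text
(array([-32.74,  -0.13, -11.45]), array([-0.14, -2.68,  0.  ]))
```

```bash
python3 -m inch '[[0,-8,-0.1,-3,0,-1,0],[0,-16,-0.1,-6,0,-2,0],[0,-24,-0.1,-9,0,-2.7,0],[0,-32.7,-0.1,-11.5,0,-2.7,0],[0,-32.7,-0.1,-11.5,0,-2.7,0],[0,-32.7,-0.1,-11.5,0,-2.7,0],[0,-32.7,-0.1,-11.5,0,-2.7,0],[0,-32.7,-0.1,-11.5,0,-2.7,0],[0,-32.7,-0.1,-11.5,0,-2.7,0],[0,-32.7,-0.1,-11.5,0,-2.7,0],[0,-32.7,-0.1,-11.5,0,-2.7,0]]'
python3 - <<'E'
from h import *
np.set_printoptions(precision=1,suppress=True)
s=arm.read_state();print(s['clock'],s['joint_vel'].round(3))
p=arm.camera_params("wrist")
im=arm.get_image("wrist")[:,:,::-1];cv2.imwrite("pics/w5.png",im)
for d in arm.masks_of("thumb_top","wrist")[:2]: print(d['conf'],d['extent'])
print(proj(p,[[626,-289,81],[626,-312,81],[583.5,-312,81],[583.5,-289,81],[605,-345,196]]))
E
```

```text
clock: 7.35
position: [605.6, -344.9, 212.7]
ee_rot: [-0.494, -0.503, 0.505, 0.498]
contact_force: [0.1, 0.9, -0.6]
gripper_width: -0.2
7.35 [ 0. -0. -0. -0. -0. -0.]
0.65 [278.8, 262.1, 62.4, 40.8]
[[285.9 305.8]
 [285.7 276.7]
 [345.4 277.5]
 [344.2 306.4]
 [317.4 317.5]]
```

View pics/w5.png

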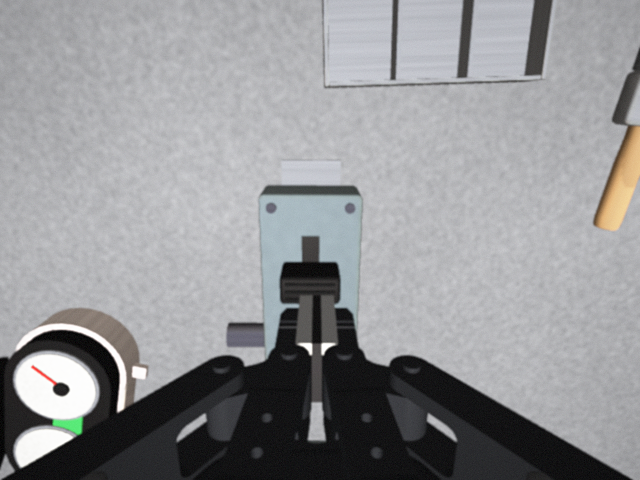

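```bash
python3 -m inch '[[0,0,3,-0.25,0,0,0],[0,0,6,-0.25,0,0,0],[0,0,9,-0.25,0,0,0],[0,0,12,-0.25,0,0,0],[0,0,13.6,-0.25,0,0,0],[0,0,13.6,-0.25,0,0,0],[0,0,13.6,-0.25,0,0,0]]'
python3 -m inch '[[0,1,0,0,0,0,0],[0,2,0,0,0,0,0],[0,2.6,0,0,0,0,0],[0,3.2,0,0,0,0,0],[0,3.8,0,0,0,0,0],[0,4.4,0,0,0,0,0],[0,5,0,0,0,0,0],[0,5.6,0,0,0,0,0],[0,6,0,0,0,0,0],[0,6,0,0,0,0,0],[0,6,0,0,0,0,0]]'
python3 - <<'E'
from h import *
im=arm.get_image("wrist")[:,:,::-1];cv2.imwrite("pics/w6.png",im)
E
```

```text
clock: 8.03
position: [609.0, -343.1, 80.0]
ee_rot: [-0.494, -0.505, 0.505, 0.495]
contact_force: [0.2, -0.1, 0.5]
gripper_width: -0.0
clock: 8.95
position: [609.5, -286.0, 82.6]
ee_rot: [0.497, 0.505, -0.505, -0.493]
contact_force: [-0.4, -8.6, 2.9]
gripper_width: -0.3
```

View pics/w6.png

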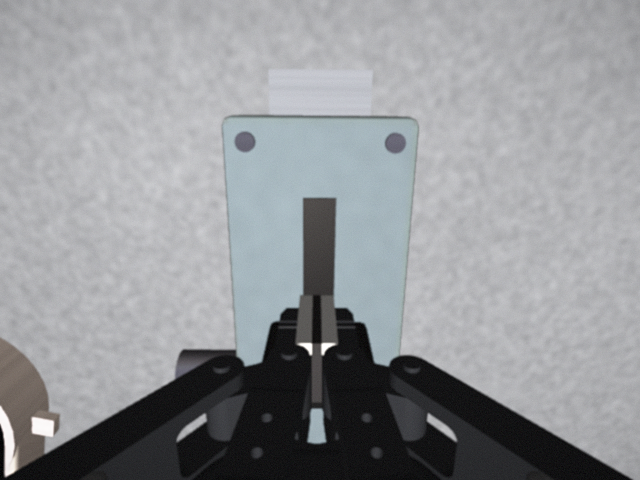

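```bash
python3 -m inch '[[0,0.5,0,0,0,0,0],[0,1,0,0,0,0,0],[0,1.2,0,0,0,0,0],[0,1.2,0,0,0,0,0],[0,1.2,0,0,0,0,0]]'
python3 -m inch '[[0,0.3,0,0,0,0,0],[0,0.5,0,0,0,0,0],[0,0.5,0,0,0,0,0],[0,0.5,0,0,0,0,0]]'
```

```text
clock: 9.42
position: [609.4, -277.0, 82.7]
ee_rot: [-0.498, -0.504, 0.505, 0.492]
contact_force: [0.4, -17.5, 0.1]
gripper_width: -0.2
clock: 9.75
position: [609.4, -276.5, 82.9]
ee_rot: [-0.5, -0.503, 0.506, 0.491]
contact_force: [0.5, -31.9, -4.4]
gripper_width: 0.1
```

```bash
python3 -m inch '[[0,-1.5,0,0,0,0,0],[0,-3,0,0,0,0,0],[0,-5,0,0,0,0,0],[0,-7,0,0,0,0,0],[0,-8,0,0,0,0,0],[0,-8,0,0,0,0,0],[0,-8,-4,0,0,0,0],[0,-8,-8,0,0,0,0],[0,-8,-12,0,0,0,0],[0,-11,-15,0,0,0,0],[0,-14,-15,0,0,0,0],[0,-14,-15,0,0,0,0],[0,-14,-15,0,0,0,0]]'
python3 - <<'E'
from h import *
np.set_printoptions(precision=1,suppress=True)
im=arm.get_image("top");p=arm.camera_params("top")
cv2.imwrite("pics/t7.png",im[:,:,::-1])
cv2.imwrite("pics/t7z.png",cv2.resize(im[140:290,260:480],None,fx=3.6,fy=3.6,interpolation=cv2.INTER_CUBIC)[:,:,::-1])
for l in ("thumb_top","wide_gate_edge","narrow_gate_slide","pointer_tip"):
    for d in arm.masks_of(l,"top")[:1]: print(l,d['conf'],d['extent'])
cv2.imwrite("pics/s7.png",arm.get_image("scene")[:,:,::-1])
E
```

```text
clock: 10.83
position: [610.2, -406.8, 230.1]
ee_rot: [0.495, 0.505, -0.504, -0.496]
contact_force: [0.1, 0.1, -1.0]
gripper_width: 0.0
wide_gate_edge 0.61 [299.1, 189.3, 35.2, 52.6]
narrow_gate_slide 0.66 [187.1, 174.3, 39.2, 53.7]
pointer_tip 0.45 [285.7, 236.1, 10.7, 6.9]
```

View pics/t7z.png

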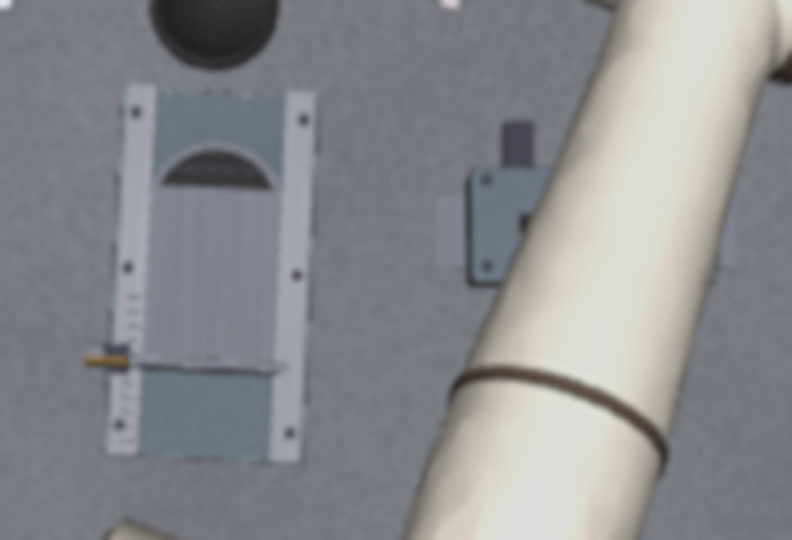

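View pics/s7.png

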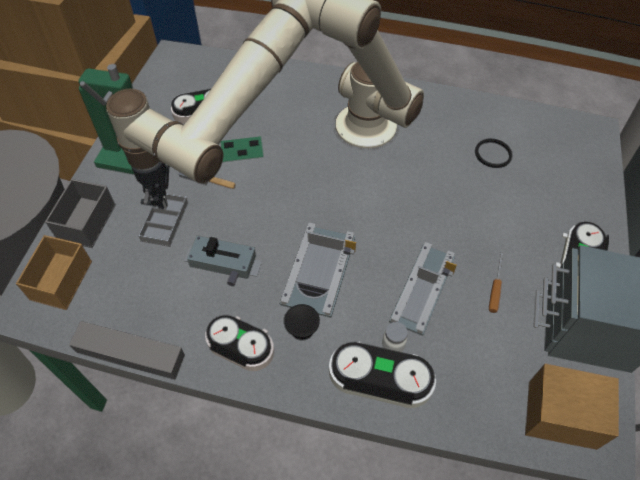

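```bash
python3 - <<'E'
from h import *
a=cv2.imread("pics/scene0.png");b=cv2.imread("pics/s7.png")
d=cv2.absdiff(a,b).max(2)
for n,(x0,x1,y0,y1) in dict(starter=(185,265,228,290),narrow=(385,465,235,335),pod=(280,322,305,342),jar=(380,412,318,350),driver=(485,508,250,315)).items(): print(n,(d[y0:y1,x0:x1]>40).sum(),d[y0:y1,x0:x1].max())
print(arm.read_state()['clock'],arm.read_state()['contact_force']); print(arm.job_done())
E
```

```text
starter 0 17
narrow 0 11
pod 0 13
jar 0 7
driver 0 8
11.1333 [0.55615861 0.77171019 0.22080338]
the job is handed in; nothing more can be done
None
```

I opened the wide gate to its pointer, then pushed the starter slide to its end and let it spring back. The job was handed in at 11.1 s, well inside the 51 s limit.

- **Wide gate:** I gripped the flange and pulled the plate out about 38 mm. A close wrist-camera view afterwards showed the flange's front face level with the pointer's front face. The uncertainty is about 0.5 mm, because I could not tell whether the rolled edge sits flush with the face.
- **Starter slide:** I pushed it with the closed fingers until they stopped. The tool then moved only 0.5 mm more while the force rose from 17 to 32 N, at the position expected for 45 mm of travel. I judged the end stop by force and position only, because the gripper hid the block from the camera.
- **Slide return and the rest of the bench:** In the scene camera, the starter with its slide, the narrow gate, pod, jar and screwdriver all look the same as at the start. I did not compare the tray and brush that way; the arm never went down near them.
- **Failed check:** After the push, the network looking in the top camera found no thumb block because the arm was covering it. I relied on the scene camera for the slide's return instead.

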